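# Show the apprentice which Forstner bit goes back in which hole

## Task

Show the apprentice which drill bit to put away, and where, without touching or moving anything: first point down at the head of the widest of the three Forstner bits lying loose on the bench, with the fingertips straight above it and only two to five centimetres off, and stay there for a second or two. Then point down in the same way at the empty hole it belongs in, the one at the wide end of the bit stand, whose bits stand in order of size: stay there as long, and finish while still pointing at that hole. Do not point at any other bit or hole on the way; keep well above them when you cross.

Things in the scene. Friction and masses are not known exactly. Their poses are not given: they have to be found in the camera images.
- stand: Bit stand: wooden block 290 long (its x), 54 wide, 60 high, loose on the bench, any way round. Origin: centre of its underside. Six equal holes in a row along x in its top, 48 apart, 12 across, 50 deep. Bits stand in it head up, wider towards +x: heads 16, 25, 40 in the first, third and fifth holes, tops 35 above the block; the others are empty.
- stand_hole5 (a point): The empty hole at the wide end of the row (sixth, 25 from the block's +x end), beyond the standing bit with the 40 head: centre of its mouth, level with the block's top, 60 above the bench. The head of that bit rises 35 above this point, and its rim comes within 28 of the axis of this hole.
- bit_wide: The widest of the three Forstner bits lying loose on the bench: steel, 85 long, round head 50 wide and 11 thick with a small centre spur, shank 10 thick. It lies with its shank towards its own -x and its head at +x, the shank end and the rim of the head on the bench. Origin on the bench under the middle of its length, z up.
- bit_wide_head (a point): Centre of the 50 wide head of that bit, 25 above the bench; the top of the head is 51 above the bench. It is 32 from the bit's origin along its x.
- bit_middle: A second loose Forstner bit lying on the bench the same way, same length and shank, head 32 wide, 33 high over the bench. Not to be pointed at.
- bit_middle_head (a point): Centre of the 32 wide head of that bit, 17 above the bench.
- bit_narrow: A third loose Forstner bit lying on the bench the same way, same length and shank, head 20 wide, 21 high over the bench. Not to be pointed at.
- bit_narrow_head (a point): Centre of the 20 wide head of that bit, 10 above the bench.
- stand_hole0 (a point): Centre of the mouth of the stand's first hole, with the standing bit of 16 head, 60 above the bench.
- stand_hole1 (a point): Centre of the mouth of the stand's second hole, empty, 60 above the bench.
- stand_hole2 (a point): Centre of the mouth of the stand's third hole, with the standing bit of 25 head, 60 above the bench.
- stand_hole3 (a point): Centre of the mouth of the stand's fourth hole, empty, 60 above the bench.
- stand_hole4 (a point): Centre of the mouth of the stand's fifth hole, with the standing bit of 40 head, 60 above the bench.
- standing_16: The Forstner bit with the 16 wide head standing head up in the stand; 85 long. Origin at its shank end, at the hole's floor, 10 above the bench.
- standing_25: The Forstner bit with the 25 wide head standing head up in the stand; 85 long. Origin at its shank end, at the hole's floor, 10 above the bench.
- standing_40: The Forstner bit with the 40 wide head standing head up in the stand; 85 long. Origin at its shank end, at the hole's floor, 10 above the bench.
- rail_blank: Bystander: wooden board 70 x 220 x 22, lying flat beyond the bits, with three bored round marks. Origin under its centre.
- try_square: Bystander: try square lying flat on the right, wooden stock 110 x 22 x 18 and steel blade 160 long along its x. Origin under the stock.
- tape_measure: Bystander: tape measure standing on the far side, case 72 x 38 x 66, 70 high with its lock. Origin under its centre.
- wax_tin: Bystander: round flat wax tin, 81 across, 34 high, right of the loose bits. Origin under its centre.

How it is judged:
By the outcome, as a careful person would: the job done as asked, in the order asked, and still so for the second after the job is handed in, with the robot touching nothing.
It also fails if it takes over 40 s, if anything falls off the work surface, if the arm or the gripper's body presses on something with over 40 N, if the wrist force passes 120 N, or if a joint passes its speed limit or range.

## Robot

A 6-joint arm with a two-finger parallel gripper is mounted at the origin on the work surface. World frame = base frame: x ahead of the robot, y to its left, z up, the work surface at z = 0. Lengths are in m, angles in rad, forces in N, time in s.
With the tool pointing down it reaches from about 0.3 to 0.875 m from the base axis. Payload 6.4 kg.
Tool frame: the origin (TCP) lies midway between the tips of the shut fingers; the grasp point (between the pads) lies 19 mm behind it (ctrl.pinch_z is the distance from the TCP to the grasp point, in m); z points along the fingers, y is the line along which they close (so a half turn about z gives the same grasp; the last joint's range is limited). The gripper opens to 85 mm and grips with 20 to 120 N. Pads are 22 mm wide; open, the fingers measure 114 mm over their backs; the gripper's body (76 mm by 85 mm) begins 54 mm behind the grasp point. The pads swing forward as they close: fully open they stand 13 mm farther back than shut.
Start: joints at [0.95, 0.181, 1.607, -0, 1.354, -0.206], TCP at [0.232, 0.526, 0.231] pointing down, gripper open.
Joint ranges: [-2.99, 2.99], [-0.89, 2.07], [0.3, 2.58], [-1.14, 4.28], [0, 2.63], [-3.12, 3.12]. Speed limits (rad/s): [2.57, 2.57, 3.01, 3.14, 3.14, 3.14].

## Interface

Orientations are given as a unit quaternion [w, x, y, z].
In Python, from bench import ctrl gives the robot as it stands.
- The arm moves only by the tool apply_moves, never from a script. Its argument "moves" is a list of rows, each an object with "jaw": the opening, from 0 (shut) to 1 (fully open); "offset": the shift along the tool's x, y, z in mm, a list of three; "rot": the turn, a rotation vector about the tool's x, y, z in degrees, a list of three. In form: [{"jaw": jaw, "offset": [dx, dy, dz], "rot": [ax, ay, az]}, ...]. A call has exactly 5 rows; each row shifts and turns the commanded pose from where the row before left it, along the tool's axes as they then stand; what a row does not reach is not made up. A row lasts 1/8 s, in which the tool goes at most 62.5 mm and 10.7 degrees, less where a joint would pass 70% of its speed; a pose out of reach is approached as far as the arm can. A call is refused whole if a number of a shift passes 62.5 or a number of a turn 10.7, either way. A call with a gripper value outside its range is refused whole. The fingers move at their own pace and stop on an object; the grip force is fixed at half the most. Time passes only in rows, so rows that do not move let the fingers close, or fill a call up. It gives the time, the measured TCP pose, the force, the opening and the grip force at its end, in the units of the state.
- ctrl.get_obs(): the state, without advancing time (a new reading comes with each control period).
- ctrl.camera(name): name is "side" or "top" or "wrist"; returns (picture, depth): 420x560x3 uint8, red, green, blue; 420x560 float32, m along the optical axis (not along the pixel's ray), 0 where there is no reading.
- ctrl.camera_params(name): a dict with "K" (3x3 intrinsics, pixels), "dist" ([k1, k2, p1, p2, k3] as OpenCV has them; the pictures are not rectified), "cam_to_world" (4x4, takes a point from camera to world coordinates); the wrist camera has in their place "mount" (4x4, takes a point from camera to tool coordinates, whose origin is the TCP and whose axes are the flange's). Camera axes: x right, y down, z forward; pixel columns grow to the right and rows downward; lengths in m; the calibration is good to about 2 mm. A picture is of the moment at which its call begins: read the wrist's pose just before it. camera_params takes no time and is no camera call.
- ctrl.hand_in(): hands the job in; it is judged then, once.
Trained networks look in the newest picture that a camera, given by its name, has taken for a name from the list of things; names that differ only in an ending like _2 or _b are one class to them, and where a whole thing is asked for, a point or a joint stands for the part that bears it (a point fixed in the world has none). Each returns a list of dicts, best first, with "score" (0 to 1); they miss things now and then, are a little off and sometimes report something else, mostly with a low value. They report only what shows in the picture. A call takes as long as a camera call.
- ctrl.outline_of(camera, target): "region" (420x560 bool, what is visible of it) and "position" ([column, row] in pixels, amid what is visible of it).
The state is a dict: "time_s": time; "q": joint angles; "dq": joint speeds; "joint_efforts": joint torques, N m; "eef_pos": TCP position; "eef_rot": TCP orientation; "wrist_force": force on the tool from outside, world axes, zero at the start; "torque": the same for the moment, N m; "opening": opening from 0.0 (shut) to 1.0 (fully open); "grasp_force": force on a finger pad.
Only numpy, scipy, OpenCV 4.12 (cv2) and the standard library are available. Lean on these libraries where they do the work, as an engineer would, in place of code of your own. Each camera call takes 0.05 s, during which the arm holds its last target. There are 200 camera calls.

## Working session

There is one attempt and no reset: what is moved stays moved. The work goes in short steps, Python scripts to look and compute and a tool call to move; the robot and the scene stay as the last step left them, time stands still between calls to the robot, and variables do not carry over. Pictures are saved under pics/ and viewed, at most 10 in all, crops included, and the job is handed in when it is done.

Besides the shell and the picture viewer there is one more tool, called after "Request:" by a JSON object that holds its "api" and its "payload". apply_moves: Moves the arm, as the interface text tells. Its arguments: {"type":"object","properties":{"moves":{"type":"array"}},"required":["moves"]}

```bash
mkdir -p pics
cat > h.py <<'E'
import numpy as np, cv2
from bench import ctrl
def world(cam,region_or_px,depth):
    p=ctrl.camera_params(cam)
    px=np.array(region_or_px,float).reshape(-1,1,2)
    n=cv2.undistortPoints(px,np.array(p["K"]),np.array(p["dist"]))[:,0]
    d=np.array([depth[int(round(r)),int(round(c))] for c,r in px[:,0]])
    P=np.c_[n*d[:,None],d,np.ones(len(d))]
    W=(np.array(p["cam_to_world"])@P.T).T[:,:3]
    return W[d>0]
E
python3 - <<'E'
from h import *
o=ctrl.get_obs();print(o["time_s"],o["eef_pos"],o["eef_rot"],o["opening"])
for cam in("top","side"):
    im,d=ctrl.camera(cam); cv2.imwrite(f"pics/{cam}0.png",im[:,:,::-1])
    np.save(cam+"_d.npy",d)
    print(cam,np.array(ctrl.camera_params(cam)["cam_to_world"]).round(3).tolist())
    for t in("bit_wide","bit_wide_head","bit_middle","bit_narrow","stand","stand_hole5","stand_hole0","standing_40","standing_25","standing_16"):
        for r in ctrl.outline_of(cam,t)[:2]:
            ys,xs=np.nonzero(r["region"])
            W=world(cam,np.c_[xs,ys],d) if len(xs) else np.zeros((1,3))
            print(t,round(r["score"],2),np.round(r["position"]),len(xs),"med",np.median(W,0).round(3),"zmax",np.percentile(W[:,2],97).round(3) if len(W) else 0, world(cam,[r["position"]],d).round(3).tolist())
E
```

```text
0.0 [0.23136413 0.52578112 0.23035398] [-3.77689328e-04  2.05919177e-01  9.78568585e-01 -8.21596219e-04] 0.9978788152053129
top [[0.021, -0.993, 0.112, 0.423], [-1.0, -0.021, 0.002, -0.042], [0.001, -0.112, -0.994, 1.563], [0.0, 0.0, 0.0, 1.0]]
bit_wide 0.72 [319. 193.] 186 med [ 0.624 -0.16   0.021] zmax 0.052 [[0.635, -0.165, 0.044]]
bit_wide_head 0.56 [317. 197.] 141 med [ 0.624 -0.155  0.024] zmax 0.052 [[0.621, -0.161, 0.045]]
bit_middle 0.56 [354. 235.] 146 med [ 0.519 -0.267  0.015] zmax 0.033 [[0.518, -0.273, -0.001]]
bit_middle 0.32 [200. 228.] 2065 med [0.519 0.171 0.058] zmax 0.072 [[0.526, 0.171, 0.059]]
bit_narrow 0.44 [280. 252.] 95 med [ 0.472 -0.06   0.012] zmax 0.023 [[0.464, -0.058, -0.001]]
bit_narrow 0.32 [232. 149.] 365 med [0.753 0.09  0.063] zmax 0.071 [[0.751, 0.087, 0.075]]
stand 0.88 [201. 231.] 2028 med [0.519 0.171 0.058] zmax 0.066 [[0.516, 0.167, 0.052]]
stand 0.73 [371. 186.] 722 med [ 0.663 -0.317  0.033] zmax 0.039 [[0.66, -0.318, 0.031]]
stand_hole5 0.7 [199. 232.] 2013 med [0.519 0.171 0.058] zmax 0.066 [[0.514, 0.173, 0.052]]
stand_hole5 0.68 [189.
[... 1462 characters left out ...]
1, 0.042]]
stand_hole5 0.95 [223. 195.] 2340 med [0.509 0.158 0.044] zmax 0.061 []
stand_hole0 0.95 [223. 195.] 2340 med [0.509 0.158 0.044] zmax 0.061 []
standing_40 0.5 [261. 175.] 36 med [0.633 0.149 0.081] zmax 0.091 [[0.629, 0.151, 0.077]]
standing_40 0.48 [199. 183.] 122 med [0.444 0.189 0.085] zmax 0.091 [[0.441, 0.184, 0.087]]
standing_25 0.5 [261. 175.] 36 med [0.633 0.149 0.081] zmax 0.091 [[0.629, 0.151, 0.077]]
standing_25 0.48 [199. 183.] 122 med [0.444 0.189 0.085] zmax 0.091 [[0.441, 0.184, 0.087]]
standing_16 0.5 [261. 175.] 36 med [0.633 0.149 0.081] zmax 0.091 [[0.629, 0.151, 0.077]]
standing_16 0.48 [199. 183.] 122 med [0.444 0.189 0.085] zmax 0.091 [[0.441, 0.184, 0.087]]
```

View images.

Run:
```python
import cv2
a=cv2.imread("pics/top0.png")[130:290,140:400];b=cv2.imread("pics/side0.png")[140:310,160:400]
cv2.imwrite("pics/a.png",cv2.resize(a,None,fx=3,fy=3,interpolation=2));cv2.imwrite("pics/b.png",cv2.resize(b,None,fx=3,fy=3,interpolation=2))
from h import *
# finer measures: cloud pixels by height, both cams
for cam in("top","side"):
    d=np.load(cam+"_d.npy"); ys,xs=np.nonzero(d>0); W=world(cam,np.c_[xs,ys],d)
    def sel(n,x0,x1,y0,y1,z0,z1):
        m=(W[:,0]>x0)&(W[:,0]<x1)&(W[:,1]>y0)&(W[:,1]<y1)&(W[:,2]>z0)&(W[:,2]<z1); P=W[m]
        if len(P): print(cam,n,len(P),P.mean(0).round(4),P.min(0).round(3),P.max(0).round(3))
        return P
    sel("s40",.40,.49,.14,.24,.084,.11);sel("s25",.51,.57,.14,.21,.084,.11);sel("s16",.61,.66,.12,.18,.08,.11)
    P=sel("block",.34,.70,.09,.26,.052,.066)
    r=cv2.minAreaRect(P[:,:2].astype(np.float32)*1000);print(r,cv2.boxPoints(r).round().tolist())
    sel("wide head",.58,.68,-.21,-.11,.03,.06);sel("wide top",.58,.68,-.21,-.11,.042,.06);sel("wide all",.56,.69,-.22,-.09,.006,.06);sel("wide shank",.56,.69,-.22,-.09,.006,.025)
```

```text
top s40 109 [0.4473 0.1903 0.0875] [0.428 0.171 0.084] [0.467 0.211 0.095]
top s25 40 [0.5406 0.172  0.0887] [0.53  0.161 0.084] [0.552 0.184 0.098]
top s16 25 [0.6348 0.1525 0.0874] [0.628 0.145 0.08 ] [0.641 0.16  0.097]
top block 1632 [0.521  0.1749 0.0587] [0.371 0.122 0.052] [0.663 0.229 0.066]
((517.6493530273438, 176.41952514648438), (55.867286682128906, 288.69403076171875), 78.79902648925781) [[371.0, 177.0], [654.0, 121.0], [665.0, 176.0], [381.0, 232.0]]
top wide head 68 [ 0.6293 -0.1564  0.0436] [ 0.611 -0.169  0.03 ] [ 0.652 -0.141  0.055]
top wide top 43 [ 0.6298 -0.1573  0.0475] [ 0.612 -0.169  0.042] [ 0.648 -0.146  0.055]
top wide all 208 [ 0.6237 -0.1659  0.0236] [ 0.561 -0.219  0.006] [ 0.69  -0.103  0.055]
top wide shank 127 [ 0.62   -0.1719  0.0126] [ 0.561 -0.219  0.006] [ 0.69  -0.103  0.025]
side s40 76 [0.4445 0.1893 0.0873] [0.425 0.166 0.084] [0.463 0.212 0.094]
side s25 36 [0.5383 0.1683 0.0884] [0.527 0.154 0.084] [0.552 0.184 0.093]
side s16 24 [0.6331 0.1498 0.086 ] [0.625 0.143 0.08 ] [0.641 0.162 0.091]
side block 999 [0.5128 0.1703 0.0586] [0.37  0.118 0.052] [0.661 0.232 0.066]
((516.3870239257812, 174.96151733398438), (65.50383758544922, 287.9203796386719), 79.29966735839844) [[369.0, 170.0], [652.0, 116.0], [664.0, 180.0], [381.0, 234.0]]
side wide head 113 [ 0.6269 -0.1604  0.0408] [ 0.606 -0.172  0.03 ] [ 0.65  -0.142  0.052]
side wide top 47 [ 0.6269 -0.1599  0.0465] [ 0.61  -0.17   0.042] [ 0.645 -0.148  0.052]
side wide all 282 [ 0.623  -0.1681  0.027 ] [ 0.594 -0.218  0.006] [ 0.651 -0.142  0.052]
side wide shank 138 [ 0.6191 -0.1759  0.0156] [ 0.594 -0.218  0.006] [ 0.651 -0.143  0.025]
```

View pics/a.png

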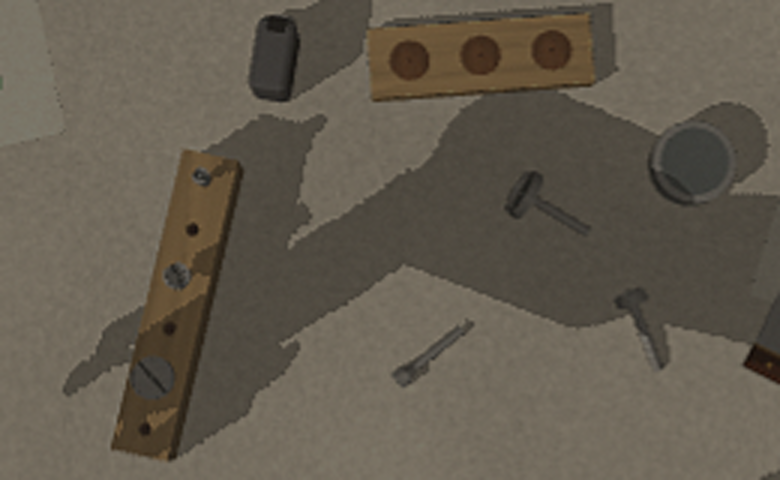

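View pics/b.png

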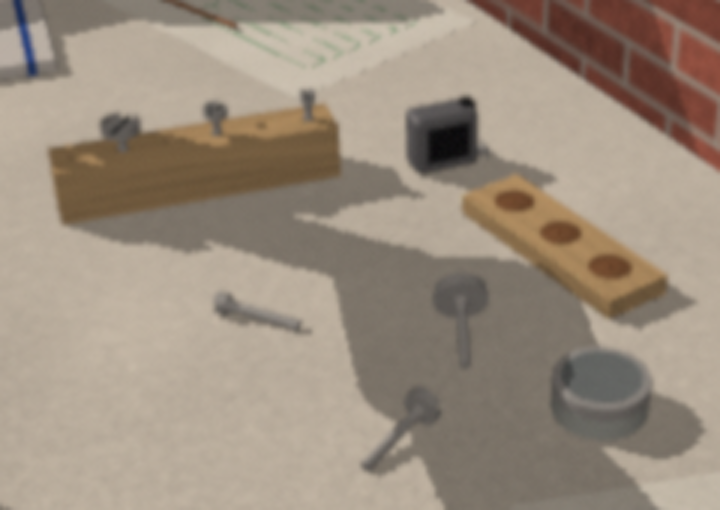

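The top crop shows the wide bit's head at full-image pixel (315,195). The end hole beyond the 40 head is at (188,273), towards the robot, which agrees with the 3D measurements. I'll rise with the fingers shut and cross high.

Request:
{"api": "apply_moves", "payload": {"moves": [{"jaw": 0, "offset": [0, 0, -35], "rot": [0, 0, 0]}, {"jaw": 0, "offset": [0, 0, -35], "rot": [0, 0, 0]}, {"jaw": 0, "offset": [-42, -31, 0], "rot": [0, 0, 0]}, {"jaw": 0, "offset": [-42, -31, 0], "rot": [0, 0, 0]}, {"jaw": 0, "offset": [-42, -31, 0], "rot": [0, 0, 0]}]}}

```text
time_s: 1.72
eef_pos: [0.31, 0.3891, 0.3015]
eef_rot: [0.0, 0.206, 0.979, 0.0]
wrist_force: [0.3, -0.8, 1.2]
opening: -0.002
grasp_force: 0.0
```

Request:
{"api": "apply_moves", "payload": {"moves": [{"jaw": 0, "offset": [-42, -31, 0], "rot": [0, 0, 0]}, {"jaw": 0, "offset": [-42, -31, 0], "rot": [0, 0, 0]}, {"jaw": 0, "offset": [-42, -31, 0], "rot": [0, 0, 0]}, {"jaw": 0, "offset": [-42, -31, 0], "rot": [0, 0, 0]}, {"jaw": 0, "offset": [-42, -31, 0], "rot": [0, 0, 0]}]}}

```text
time_s: 2.35
eef_pos: [0.44, 0.1623, 0.3016]
eef_rot: [0.0, 0.206, 0.979, 0.0]
wrist_force: [-0.5, 0.5, -0.3]
opening: -0.001
grasp_force: 0.0
```

Request:
{"api": "apply_moves", "payload": {"moves": [{"jaw": 0, "offset": [-42, -31, 0], "rot": [0, 0, 0]}, {"jaw": 0, "offset": [-42, -31, 0], "rot": [0, 0, 0]}, {"jaw": 0, "offset": [-42, -31, 0], "rot": [0, 0, 0]}, {"jaw": 0, "offset": [-42, -31, 0], "rot": [0, 0, 0]}, {"jaw": 0, "offset": [-42, -31, 0], "rot": [0, 0, 0]}]}}

```text
time_s: 2.98
eef_pos: [0.5697, -0.0642, 0.3014]
eef_rot: [0.0, 0.206, 0.979, 0.0]
wrist_force: [0.3, 0.9, 0.2]
opening: -0.003
grasp_force: 0.0
```

Request:
{"api": "apply_moves", "payload": {"moves": [{"jaw": 0, "offset": [-42, -31, 0], "rot": [0, 0, 0]}, {"jaw": 0, "offset": [-42, -31, 0], "rot": [0, 0, 0]}, {"jaw": 0, "offset": [0, 0, 0], "rot": [0, 0, 0]}, {"jaw": 0, "offset": [0, 0, 0], "rot": [0, 0, 0]}, {"jaw": 0, "offset": [0, 0, 0], "rot": [0, 0, 0]}]}}

```text
time_s: 3.6
eef_pos: [0.6206, -0.1519, 0.3016]
eef_rot: [0.0, 0.205, 0.979, 0.0]
wrist_force: [-0.4, 0.3, 0.5]
opening: -0.003
grasp_force: 0.0
```

Run:
```python
from h import *
from scipy.spatial.transform import Rotation as R
o=ctrl.get_obs(); im,d=ctrl.camera("wrist"); cv2.imwrite("pics/w0.png",im[:,:,::-1])
p=ctrl.camera_params("wrist"); T=np.eye(4);T[:3,:3]=R.from_quat(o["eef_rot"],scalar_first=True).as_matrix();T[:3,3]=o["eef_pos"]
C=T@np.array(p["mount"]);print(C.round(3).tolist())
ys,xs=np.nonzero((d>0));n=cv2.undistortPoints(np.c_[xs,ys].astype(float).reshape(-1,1,2),np.array(p["K"]),np.array(p["dist"]))[:,0]
z=d[ys,xs];W=(C@np.c_[n*z[:,None],z,np.ones(len(z))].T).T[:,:3]
for z0 in(.02,.03,.042,.047):
    m=(abs(W[:,0]-.627)<.05)&(abs(W[:,1]+.16)<.05)&(W[:,2]>z0)&(W[:,2]<.06);P=W[m]
    if len(P):print(z0,len(P),P.mean(0).round(4),P.min(0).round(3),P.max(0).round(3), cv2.minAreaRect(P[:,:2].astype(np.float32)*1000))
for r in ctrl.outline_of("wrist","bit_wide_head")[:2]: print(r["score"],r["position"],r["region"].sum())
# hole5 by ray on z=.06, top
p=ctrl.camera_params("top");C=np.array(p["cam_to_world"])
g=cv2.imread("pics/top0.png",0)
for cx,cy in((188.3,273),(196.3,239.3),(204,206.5)):
    y0,x0=int(cy)-4,int(cx)-4;w=g[y0:y0+9,x0:x0+9].astype(float);w=np.clip(45-w,0,None)
    yy,xx=np.mgrid[y0:y0+9,x0:x0+9];c=[(w*xx).sum()/w.sum(),(w*yy).sum()/w.sum()] if w.sum()>0 else [cx,cy]
    for u in([cx,cy],c):
        n=cv2.undistortPoints(np.array(u,float).reshape(1,1,2),np.array(p["K"]),np.array(p["dist"]))[0,0]
        v=C[:3,:3]@[*n,1];print(np.round(u,1),(C[:3,3]+v*(.06-C[2,3])/v[2]).round(4))
```

```text
[[0.402, 0.865, 0.3, 0.543], [0.916, -0.38, -0.131, -0.118], [0.0, 0.327, -0.945, 0.444], [0.0, 0.0, 0.0, 1.0]]
0.02 635 [ 0.6261 -0.1588  0.0372] [ 0.607 -0.185  0.02 ] [ 0.654 -0.14   0.052] ((631.7084350585938, -160.0427703857422), (44.368106842041016, 45.093257904052734), 9.007091522216797)
0.03 393 [ 0.6262 -0.1568  0.045 ] [ 0.607 -0.171  0.03 ] [ 0.651 -0.142  0.052] ((628.5913696289062, -157.38653564453125), (14.25227165222168, 45.86152267456055), 61.7828369140625)
0.042 305 [ 0.6278 -0.1579  0.0469] [ 0.613 -0.17   0.042] [ 0.649 -0.144  0.052] ((628.84716796875, -158.45591735839844), (12.570239067077637, 38.476402282714844), 62.67921829223633)
0.047 156 [ 0.6287 -0.158   0.0489] [ 0.618 -0.166  0.047] [ 0.643 -0.148  0.052] ((628.4140014648438, -158.97840881347656), (11.286709785461426, 26.615304946899414), 61.5777473449707)
0.79 [277.8, 166.7] 1135
[188.3 273. ] [0.398  0.1983 0.06  ]
[188.  272.7] [0.3988 0.1991 0.06  ]
[196.3 239.3] [0.4924 0.1797 0.06  ]
[196.1 239.1] [0.4929 0.1802 0.06  ]
[204.  206.5] [0.5857 0.1614 0.06  ]
[204.  206.1] [0.5869 0.1614 0.06  ]
```

View pics/w0.png

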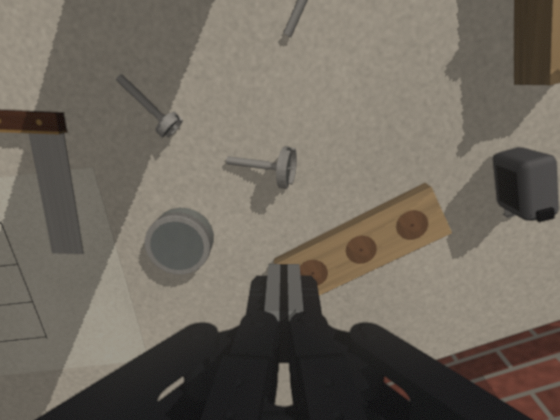

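The wrist picture shows the wide bit's head at about (285,167), the widest of the loose ones; the depth gives its centre at (0.628, -0.158) with the top at 0.051. The end hole is at (0.3985, 0.199).

Request:
{"api": "apply_moves", "payload": {"moves": [{"jaw": 0, "offset": [-9, -2.5, 30], "rot": [0, 0, 0]}, {"jaw": 0, "offset": [0, 0, 45], "rot": [0, 0, 0]}, {"jaw": 0, "offset": [0, 0, 45], "rot": [0, 0, 0]}, {"jaw": 0, "offset": [0, 0, 40], "rot": [0, 0, 0]}, {"jaw": 0, "offset": [0, 0, 30], "rot": [0, 0, 0]}]}}

```text
time_s: 4.32
eef_pos: [0.6274, -0.1579, 0.1097]
eef_rot: [-0.001, 0.205, 0.979, 0.0]
wrist_force: [0.0, 0.2, 0.2]
opening: 0.005
grasp_force: 0.0
```

Request:
{"api": "apply_moves", "payload": {"moves": [{"jaw": 0, "offset": [0, 0, 20], "rot": [0, 0, 0]}, {"jaw": 0, "offset": [0, 0, 11], "rot": [0, 0, 0]}, {"jaw": 0, "offset": [0, 0, 0], "rot": [0, 0, 0]}, {"jaw": 0, "offset": [0, 0, 0], "rot": [0, 0, 0]}, {"jaw": 0, "offset": [0, 0, 0], "rot": [0, 0, 0]}]}}

```text
time_s: 4.95
eef_pos: [0.6289, -0.1595, 0.0816]
eef_rot: [0.001, 0.206, 0.979, -0.0]
wrist_force: [0.5, 0.3, -0.3]
opening: -0.0
grasp_force: 0.0
```

Request:
{"api": "apply_moves", "payload": {"moves": [{"jaw": 0, "offset": [0, 0, 0], "rot": [0, 0, 0]}, {"jaw": 0, "offset": [0, 0, 0], "rot": [0, 0, 0]}, {"jaw": 0, "offset": [0, 0, 0], "rot": [0, 0, 0]}, {"jaw": 0, "offset": [0, 0, 0], "rot": [0, 0, 0]}, {"jaw": 0, "offset": [0, 0, 0], "rot": [0, 0, 0]}]}}

```text
time_s: 5.58
eef_pos: [0.6281, -0.1591, 0.0803]
eef_rot: [-0.0, 0.206, 0.979, 0.0]
wrist_force: [0.4, 0.6, -0.6]
opening: 0.002
grasp_force: 0.0
```

Request:
{"api": "apply_moves", "payload": {"moves": [{"jaw": 0, "offset": [0, 0, 0], "rot": [0, 0, 0]}, {"jaw": 0, "offset": [0, 0, 0], "rot": [0, 0, 0]}, {"jaw": 0, "offset": [0, 0, 0], "rot": [0, 0, 0]}, {"jaw": 0, "offset": [0, 0, 0], "rot": [0, 0, 0]}, {"jaw": 0, "offset": [0, 0, 0], "rot": [0, 0, 0]}]}}

```text
time_s: 6.2
eef_pos: [0.6282, -0.1591, 0.0803]
eef_rot: [0.0, 0.206, 0.979, -0.0]
wrist_force: [-0.1, 0.6, 0.6]
opening: -0.003
grasp_force: 0.0
```

Request:
{"api": "apply_moves", "payload": {"moves": [{"jaw": 0, "offset": [0, 0, -30], "rot": [0, 0, 0]}, {"jaw": 0, "offset": [0, 0, -45], "rot": [0, 0, 0]}, {"jaw": 0, "offset": [0, 0, -50], "rot": [0, 0, 0]}, {"jaw": 0, "offset": [0, 0, -50], "rot": [0, 0, 0]}, {"jaw": 0, "offset": [0, 0, -45], "rot": [0, 0, 0]}]}}

```text
time_s: 6.82
eef_pos: [0.6282, -0.1591, 0.3025]
eef_rot: [0.001, 0.206, 0.979, -0.0]
wrist_force: [1.1, -0.3, -0.2]
opening: 0.002
grasp_force: 0.0
```

Request:
{"api": "apply_moves", "payload": {"moves": [{"jaw": 0, "offset": [35.4, 23.5, 0], "rot": [0, 0, 0]}, {"jaw": 0, "offset": [35.4, 23.5, 0], "rot": [0, 0, 0]}, {"jaw": 0, "offset": [35.4, 23.5, 0], "rot": [0, 0, 0]}, {"jaw": 0, "offset": [35.4, 23.5, 0], "rot": [0, 0, 0]}, {"jaw": 0, "offset": [35.4, 23.5, 0], "rot": [0, 0, 0]}]}}

```text
time_s: 7.45
eef_pos: [0.5126, 0.0208, 0.3004]
eef_rot: [0.0, 0.206, 0.979, 0.0]
wrist_force: [0.1, 1.0, -0.4]
opening: 0.0
grasp_force: 0.0
```

Request:
{"api": "apply_moves", "payload": {"moves": [{"jaw": 0, "offset": [35.4, 23.5, 0], "rot": [0, 0, 0]}, {"jaw": 0, "offset": [35.4, 23.5, 0], "rot": [0, 0, 0]}, {"jaw": 0, "offset": [35.4, 23.5, 0], "rot": [0, 0, 0]}, {"jaw": 0, "offset": [35.4, 23.5, 0], "rot": [0, 0, 0]}, {"jaw": 0, "offset": [35.4, 23.5, 0], "rot": [0, 0, 0]}]}}

```text
time_s: 8.07
eef_pos: [0.398, 0.1996, 0.3005]
eef_rot: [0.0, 0.206, 0.979, 0.0]
wrist_force: [0.5, 1.0, 0.1]
opening: 0.003
grasp_force: 0.0
```

Request:
{"api": "apply_moves", "payload": {"moves": [{"jaw": 0, "offset": [0, 0, 0], "rot": [0, 0, 0]}, {"jaw": 0, "offset": [0, 0, 0], "rot": [0, 0, 0]}, {"jaw": 0, "offset": [0, 0, 20], "rot": [0, 0, 0]}, {"jaw": 0, "offset": [0, 0, 30], "rot": [0, 0, 0]}, {"jaw": 0, "offset": [0, 0, 30], "rot": [0, 0, 0]}]}}

```text
time_s: 8.7
eef_pos: [0.3998, 0.1975, 0.2196]
eef_rot: [0.0, 0.207, 0.978, 0.0]
wrist_force: [0.2, 0.7, 0.4]
opening: 0.002
grasp_force: 0.0
```

Request:
{"api": "apply_moves", "payload": {"moves": [{"jaw": 0, "offset": [0, 0, 35], "rot": [0, 0, 0]}, {"jaw": 0, "offset": [0, 0, 30], "rot": [0, 0, 0]}, {"jaw": 0, "offset": [0, 0, 25], "rot": [0, 0, 0]}, {"jaw": 0, "offset": [0, 0, 18], "rot": [0, 0, 0]}, {"jaw": 0, "offset": [0, 0, 10], "rot": [0, 0, 0]}]}}

```text
time_s: 9.32
eef_pos: [0.399, 0.1975, 0.1012]
eef_rot: [-0.001, 0.207, 0.978, -0.0]
wrist_force: [0.3, -0.3, 0.1]
opening: 0.002
grasp_force: 0.0
```

Request:
{"api": "apply_moves", "payload": {"moves": [{"jaw": 0, "offset": [0, 0, 0], "rot": [0, 0, 0]}, {"jaw": 0, "offset": [0, 0, 0], "rot": [0, 0, 0]}, {"jaw": 0, "offset": [0, 0, 0], "rot": [0, 0, 0]}, {"jaw": 0, "offset": [0, 0, 0], "rot": [0, 0, 0]}, {"jaw": 0, "offset": [0, 0, 0], "rot": [0, 0, 0]}]}}

```text
time_s: 9.95
eef_pos: [0.399, 0.1987, 0.1026]
eef_rot: [0.0, 0.206, 0.979, 0.0]
wrist_force: [0.8, -0.7, -0.6]
opening: 0.004
grasp_force: 0.0
```

Now I'll hold and check from the side camera.

Request:
{"api": "apply_moves", "payload": {"moves": [{"jaw": 0, "offset": [0, 0, 0], "rot": [0, 0, 0]}, {"jaw": 0, "offset": [0, 0, 0], "rot": [0, 0, 0]}, {"jaw": 0, "offset": [0, 0, 0], "rot": [0, 0, 0]}, {"jaw": 0, "offset": [0, 0, 0], "rot": [0, 0, 0]}, {"jaw": 0, "offset": [0, 0, 0], "rot": [0, 0, 0]}]}}

```text
time_s: 10.58
eef_pos: [0.3988, 0.1986, 0.1023]
eef_rot: [-0.0, 0.206, 0.979, -0.0]
wrist_force: [0.1, 0.1, 0.1]
opening: -0.001
grasp_force: 0.0
```

Request:
{"api": "apply_moves", "payload": {"moves": [{"jaw": 0, "offset": [0, 0, 0], "rot": [0, 0, 0]}, {"jaw": 0, "offset": [0, 0, 0], "rot": [0, 0, 0]}, {"jaw": 0, "offset": [0, 0, 0], "rot": [0, 0, 0]}, {"jaw": 0, "offset": [0, 0, 0], "rot": [0, 0, 0]}, {"jaw": 0, "offset": [0, 0, 0], "rot": [0, 0, 0]}]}}

```text
time_s: 11.2
eef_pos: [0.3989, 0.1986, 0.1023]
eef_rot: [-0.0, 0.206, 0.979, -0.0]
wrist_force: [-0.6, -0.0, -0.4]
opening: 0.003
grasp_force: 0.0
```

Run:
```python
from h import *
im,d=ctrl.camera("side");cv2.imwrite("pics/c.png",cv2.resize(im[90:260,140:360,::-1],None,fx=3,fy=3))
print(ctrl.get_obs()["eef_pos"])
```

```text
[0.39886316 0.1986332  0.10230401]
```

View pics/c.png

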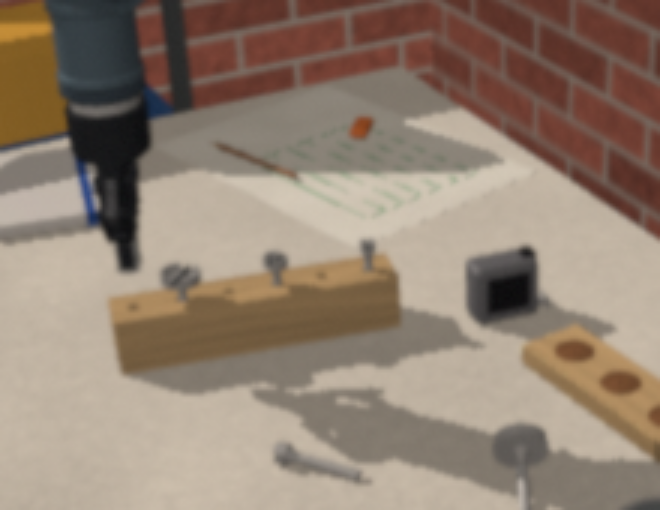

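The picture shows the fingertips (crop 128,268) above the end hole (crop 134,305), clear of the 40 head (crop 180,275), and nothing has moved.

```bash
python3 -c "
from bench import ctrl
print(ctrl.hand_in())"
```

```text
the job is handed in; nothing more can be done
None
```

The arm pointed at the widest loose bit's head from about 3 cm for over a second, then at the empty wide-end hole from about 4 cm. I handed the job in there after about 11 s, and the robot touched nothing.

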